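# Close and latch the parts-washing box

## Robot

A 6-joint arm with a two-finger parallel gripper is mounted at the origin on a cart in front of the work surface, level with it; the furniture and walls round the work are solid. World frame = base frame: x ahead of the robot, y to its left, z up, the work surface at z = 0. Lengths are in m, angles in rad, forces in N, time in s.
With the tool pointing down it reaches from about 0.35 to 0.975 m from the base axis. Payload 4.9 kg.
Tool frame: the origin (TCP) lies at the very end of the fingers, on their centre line; the grasp point (between the pads) lies 19 mm behind it (ctrl.grasp_offset is the distance from the TCP to the grasp point, in m); z points along the fingers, y is the line along which they close (so a half turn about z gives the same grasp; the last joint's range is limited). The gripper opens to 85 mm and grips with 20 to 120 N. Pads are 22 mm wide; open, the fingers measure 114 mm over their backs; the gripper's body (76 mm by 85 mm) begins 54 mm behind the grasp point. The pads swing forward as they close: fully open they stand 13 mm farther back than shut.
Start: joints at [-1.465, 0.053, 1.613, -0, 1.476, -0.119], TCP at [0.139, -0.609, 0.231] pointing down, gripper open.
Joint ranges: [-3.01, 3.01], [-1.01, 2.22], [0.06, 2.58], [-1.02, 4.17], [0.09, 2.62], [-3.14, 3.14]. Speed limits (rad/s): [2.57, 2.57, 3.14, 3.14, 3.14, 3.14].

## Interface

Orientations are given as a rotation vector (axis times angle).
In Python, from station import ctrl, optics gives the robot as it stands.
- The arm moves only by the shell command python3 -m handwheel 'ROWS' [OPENING] [FORCE]. ROWS is JSON, a list of rows, each an object of numbers: "tx", "ty", "tz": the shift along the tool's x, y, z in mm; "roll": the turn about the tool's z in rad. A call has 1 to 12 rows; each row shifts and turns the commanded pose from where the row before left it, along the tool's axes as they then stand; what a row does not reach is not made up. A row lasts 1/12 s, in which the tool goes at most 41.7 mm and 7.16 degrees, less where a joint would pass 70% of its speed; a pose out of reach is approached as far as the arm can. A call with a gripper value outside its range is refused whole. OPENING is the finger opening in mm, from 0 to 85.4, set as the call begins (- or left out, the last holds). The fingers move at their own pace and stop on an object; FORCE is the grip in N (left out, the last holds). Time passes only in rows, so rows that do not move let the fingers close. It gives the time, the measured TCP pose, the force, the opening and the grip force at its end, in the units of the state.
- ctrl.get_obs(): the state, without advancing time (a new reading comes with each control period).
- optics.get_image(name): name is "scene" or "side" or "wrist"; returns (picture, depth): 384x512x3 uint8, red, green, blue; 384x512 float32, m along the optical axis (not along the pixel's ray), 0 where there is no reading.
- optics.camera_params(name): a dict with "mtx" (3x3 intrinsics, pixels), "extrinsics" (4x4, takes a point from camera to world coordinates); the wrist camera has in their place "tool_from_camera" (4x4, takes a point from camera to tool coordinates, whose origin is the TCP and whose axes are the flange's). Camera axes: x right, y down, z forward; pixel columns grow to the right and rows downward; lengths in m; the calibration is good to about 2 mm. A picture is of the moment at which its call begins: read the wrist's pose just before it. camera_params takes no time and is no camera call.
- ctrl.finish_job(): hands the job in; it is judged then, once.
The state is a dict: "t": time; "q": joint angles; "dq": joint speeds; "effort": joint torques, N m; "tool_pos": TCP position; "tool_rot": TCP orientation; "contact_force": force on the tool from outside, world axes, zero at the start; "wrist_torque": the same for the moment, N m; "opening": finger opening in m; "grip_force": force on a finger pad.
Only numpy, scipy, OpenCV 4.12 (cv2) and the standard library are available. Lean on these libraries where they do the work, as an engineer would, in place of code of your own. Each camera call takes 0.05 s, during which the arm holds its last target. There are 200 camera calls.

## Task

The piston and the bearing rings are in the steel washing box: close it ready for the tumbler. Tuck the plain end of the loose lid under the box's overhanging lip, lower the other end so that the lid lies level inside the rim with its catch over the latch, then swing the latch's wire loop over the catch and push the lever down past centre until it snaps flat against the box. If the loop has fallen in over the opening, swing it out of the way before the lid goes in. The parts stay in the box, and the spray can, the grease tin and the thread-lock bottle round it stay standing where they are.

Things in the scene. Friction and masses are not known exactly. Their poses are not given: they have to be found in the camera images.
- wash_box: Open slotted steel box, too heavy to shift, 190 x 131 mm, rim 76 mm high. Origin: centre of underside; +x to the lip end, -x to the latch end (wall outer face x=-95). Lid recess x +-92.5, y +-63, ledge (seat) z=70; side rims flare out to z=83. Lip at the +x end: overhangs from x=80 to the wall at 92.5, underside z=77.5, top 80.5. The opening between lip and latch-end rim is 172.5 mm.
- lid: Loose slotted steel lid, about 0.35 kg, plate 180 x 120 x 4 mm, lying handle up. Origin: centre of its underside; +x is the plain end that goes under the lip, the -x end bears the catch. Closed, its frame stands on the box's frame at z=70. Catch: bright plate 20 mm wide from the -x end out to x=-113, top at z=9, with an upturned tip at x=-113 to -110, up to z=15.
- lid_handle (a point): Middle of the lid's black bar handle, 29 mm above the lid's underside. The bar lies along the lid's x, 64 mm long, 14 mm wide (y), 10 mm high, on posts at x=+-26; 20 mm free under it. Axes as the lid's.
- tongue_edge (a point): Middle of the lid's plain edge, half way up its 4 mm thickness: lid x=90, y=0, z=2. Closed it is under the box's lip.
- catch_throat (a point): Where the loop's bar rests on the catch when hooked: lid x=-107.5, y=0, z=11.5, on the catch plate just inside (lid side of) its upturned tip.
- latch_lever (a joint): Lever of the draw latch, rad, pivot pin along the box's y at box x=-110, z=50. 18 mm wide. 0 = open, pointing up and outward (42 deg from straight up); growing = turned outward and down; 2.443 = closed, pointing down along the wall, its stop. It stays where left. The loop's pivot on it is 14 mm from the pin, at 60 deg + joint value from straight up. Toggle point near 2.0; past it it snaps shut.
- latch_loop (a joint): Hinge of the wire loop on the lever, rad. 0 = leaning outward on its stop (loop's angle from straight up, outward = 20 deg + lever value); growing swings it up and inward over the box. So the loop's outward lean = 20 deg + lever - loop; negative = fallen inward. It swings freely and falls to either side by its weight; inward it comes to rest on the rim or the catch.
- loop_spring (a joint): How far the spring-loaded loop is drawn out of its tubes, m: 0 slack to 0.008, 5 N per mm. About 0.003 when hooked and closed.
- loop_bar (a point): Middle of the loop's cross bar, 5 mm thick, 36 mm long along the box's y, 41.5 mm from the loop's pivot when slack; legs 4.4 mm thick, 18 mm to either side. It passes inward over the catch's tip and drops behind it; turning the lever down then draws it outward along the catch plate into the throat.
- lever_tip (a point): Outer end of the lever's bent-up thumb tab: 37 mm along the lever from the pin and 11 mm square to it, on the side that faces up when the lever is level and outward when it is closed. Push this tab down, then in towards the wall; peak push about 5 N. Closed, it is 25 mm out from the wall (past the catch's tip, 18 mm out) at z=13.
- piston: Piston 68 mm across, 59 mm high, loose in the box near the latch end. Origin: centre of its underside.
- race: Bright bearing race, 75 mm ring, 20 mm high, loose in the box. Origin: centre of its underside.
- bearing: Ball bearing, 47 mm across, 14 mm high, loose in the box. Origin: centre of its underside.
- spray_can: Standing spray can, orange cap, 53 mm across, 186 mm high, between the box's and the lid's places, at the back. Origin: centre of its underside. Leave it alone.
- grease_tin: Green and yellow grease tin, 67 mm across, 58 mm high, between the two places, at the front. Origin: centre of its underside. Leave it alone.
- threadlock: Standing flat red bottle with cream nozzle, 24 x 44 x 137 mm, close beside the latch: 80 to 92 mm from its middle on the box's +y side, taller than the box. Origin: centre of its underside. Leave it alone.

How it is judged:
By the outcome, as a careful person would: the job done as asked, in the order asked, and still so for the second after the job is handed in, with the robot touching nothing.
It also fails if it takes over 72 s, if anything falls off the work surface, if the arm or the gripper's body presses on something with over 40 N, if the wrist force passes 120 N, or if a joint passes its speed limit or range.

## Working session

There is one attempt and no reset: what is moved stays moved. The work goes in short steps, Python scripts to look and compute and a shell command to move; the robot and the scene stay as the last step left them, time stands still between calls to the robot, and variables do not carry over. Pictures are saved under pics/ and viewed, at most 10 in all, crops included, and the job is handed in when it is done.

```bash
mkdir -p pics; cat > h.py <<'E'
import numpy as np, cv2
from station import ctrl, optics
from scipy.spatial.transform import Rotation as R
def cam(name):
    p=optics.camera_params(name); K=np.array(p["mtx"])
    if name=="wrist":
        o=ctrl.get_obs(); T=np.eye(4); T[:3,:3]=R.from_rotvec(o["tool_rot"]).as_matrix(); T[:3,3]=o["tool_pos"]
        E=T@np.array(p["tool_from_camera"])
    else: E=np.array(p["extrinsics"])
    im,d=optics.get_image(name)
    return im,d,K,E
def cloud(d,K,E):
    v,u=np.indices(d.shape); P=np.stack([(u-K[0,2])/K[0,0]*d,(v-K[1,2])/K[1,1]*d,d],-1)
    W=P@E[:3,:3].T+E[:3,3]; W[d==0]=np.nan; return W
def save(n,im): cv2.imwrite("pics/"+n,im[:,:,::-1])
def ray(u,v,K,E,z):
    r=E[:3,:3]@np.array([(u-K[0,2])/K[0,0],(v-K[1,2])/K[1,1],1]); c=E[:3,3]; return c+r*(z-c[2])/r[2]
E
cat > a.py <<'E'
from h import *
o=ctrl.get_obs(); print({k:np.round(v,3) for k,v in o.items()})
for n in ("scene","side","wrist"):
    im,d,K,E=cam(n); np.savez("/tmp/"+n+".npz",im=im,d=d,K=K,E=E); print(n,np.round(K,1).tolist(),np.round(E,3).tolist(),(d>0).mean())
    save(n+"0.png",im)
E
python3 a.py; ls
python3 -c "
import cv2,numpy as np
a=cv2.imread('pics/scene0.png');b=cv2.imread('pics/side0.png');cv2.imwrite('pics/sw.png',cv2.resize(np.hstack([a,b]),(800,300)))"
```

```text
{'t': np.float64(0.0), 'q': array([-1.465,  0.053,  1.614, -0.   ,  1.476, -0.119]), 'dq': array([-0.001,  0.001,  0.   , -0.   ,  0.   , -0.002]), 'effort': array([ 0.0000e+00, -3.9368e+01, -3.7017e+01, -0.0000e+00,  7.0000e-03,
       -0.0000e+00]), 'tool_pos': array([ 0.139, -0.609,  0.23 ]), 'tool_rot': array([-3.12 , -0.352,  0.   ]), 'contact_force': array([ 0.357, -0.057, -0.646]), 'wrist_torque': array([ 0.018, -0.002,  0.011]), 'grip_force': np.float64(0.0), 'opening': np.float64(0.085)}
scene [[458.4, 0.0, 247.6], [0.0, 458.4, 195.0], [0.0, 0.0, 1.0]] [[-0.6, -0.667, 0.442, -0.047], [-0.8, 0.506, -0.323, 0.446], [-0.008, -0.547, -0.837, 1.201], [0.0, 0.0, 0.0, 1.0]] 0.9959564208984375
side [[470.3, 0.0, 251.3], [0.0, 470.3, 183.0], [0.0, 0.0, 1.0]] [[0.999, -0.031, 0.025, 0.52], [-0.039, -0.652, 0.758, -0.913], [-0.007, -0.758, -0.652, 0.885], [0.0, 0.0, 0.0, 1.0]] 0.9777425130208334
wrist [[283.2, 0.0, 255.2], [0.0, 283.2, 193.8], [0.0, 0.0, 1.0]] [[0.223, -0.936, -0.273, 0.209], [-0.975, -0.214, -0.062, -0.593], [-0.001, 0.28, -0.96, 0.371], [0.0, 0.0, 0.0, 1.0]] 0.9962209065755209
a.py
h.py
pics
```

View pics/scene0.png

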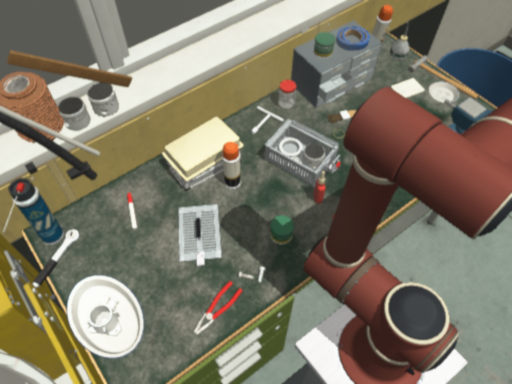

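View pics/side0.png

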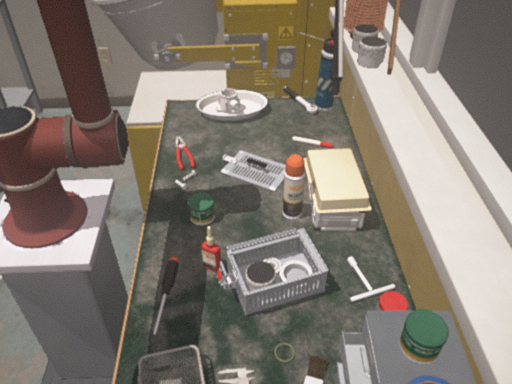

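The scene shows the box around (300,150) with its latch end near (333,165), and the red thread-lock bottle at (320,187). The lid is around (199,232) with its catch at (201,258). In the side view the box is at (275,270), the latch at (226,272) and the lid at (255,170).

```bash
cat > b.py <<'E'
from h import *
for n in ("scene","side"):
    f=np.load("/tmp/"+n+".npz"); W=cloud(f["d"],f["K"],f["E"]); im=f["im"]
    hsv=cv2.cvtColor(im,cv2.COLOR_RGB2HSV)
    # lid: 
    v,u=np.indices(f["d"].shape)
    roi={"scene":((160,240),(195,275),(255,350),(110,195)),"side":((210,300),(140,200),(205,335),(220,320))}[n]
    m=(u>roi[0][0])&(u<roi[0][1])&(v>roi[1][0])&(v<roi[1][1])&(hsv[...,1]<60)&(hsv[...,2]>110)
    m&=(W[...,2]<.03)&(W[...,2]>-.01)
    k,l,s,c=cv2.connectedComponentsWithStats(m.astype(np.uint8)*1); i=1+np.argmax(s[1:,4]); mm=l==i
    P=W[mm]; r=cv2.minAreaRect((P[:,:2]*1000).astype(np.float32)); print(n,"lid",s[i],r,np.median(P[:,2]))
    dk=(u>roi[0][0])&(u<roi[0][1])&(v>roi[1][0])&(v<roi[1][1])&(hsv[...,2]<70)&(W[...,2]>.018)&(W[...,2]<.05)
    Q=W[dk]; print("handle",dk.sum(),np.nanmean(Q,0) , cv2.minAreaRect((Q[:,:2]*1000).astype(np.float32)) if len(Q)>3 else 0)
    b=(u>roi[2][0])&(u<roi[2][1])&(v>roi[3][0])&(v<roi[3][1])&(W[...,2]>.06)&(W[...,2]<.11)
    if n=="side": b&=~((hsv[...,1]>120))
    k,l,s,c=cv2.connectedComponentsWithStats(b.astype(np.uint8)); i=1+np.argmax(s[1:,4]); P=W[l==i]
    print("box rim",s[i],cv2.minAreaRect((P[:,:2]*1000).astype(np.float32)),np.percentile(P[:,2],[5,50,95]))
    red=(hsv[...,1]>150)&((hsv[...,0]<8)|(hsv[...,0]>172))&(W[...,2]>.02)&(W[...,2]<.15)&(u>roi[2][0]-10)&(u<roi[2][1]+10)&(v>roi[3][0])&(v<roi[3][1]+20)
    print("red",red.sum(),np.nanmedian(W[red],0))
    gx0,gy0,w,h={"scene":(250,105,110,100),"side":(190,215,145,105)}[n]
    c=im[gy0:gy0+h,gx0:gx0+w]; save(n+"box.png",cv2.resize(c,None,fx=5,fy=5,interpolation=cv2.INTER_CUBIC))
E
python3 b.py
```

```text
scene lid [ 161  196   78   79 3554] ((569.068359375, 186.3516082763672), (226.4474639892578, 247.71372985839844), 64.36498260498047) 0.0014156673499789996
handle 68 [0.5661737  0.18003353 0.03298304] ((567.7784423828125, 178.9602508544922), (9.409896850585938, 58.471214294433594), 56.78329086303711)
box rim [265 118  74  59 956] ((594.7160034179688, -236.3926544189453), (196.7995147705078, 147.45306396484375), 16.199369430541992) [0.0631779  0.07287421 0.08322108]
red 108 [ 0.43409907 -0.17518414  0.06943164]
side lid [ 215  141   73   59 2797] ((556.486083984375, 192.9623565673828), (288.3357849121094, 208.0286407470703), 81.14436340332031) 0.000244681517636236
handle 44 [0.57290559 0.16842126 0.03201882] ((571.8661499023438, 169.7565460205078), (12.529731750488281, 56.57476806640625), 56.98535919189453)
box rim [ 227  228  102   72 1911] ((593.3553466796875, -238.60707092285156), (195.94728088378906, 142.5516357421875), 17.256546020507812) [0.06357554 0.07212828 0.08255936]
red 161 [ 0.45570097 -0.19910775  0.07573609]
```

View pics/sidebox.png

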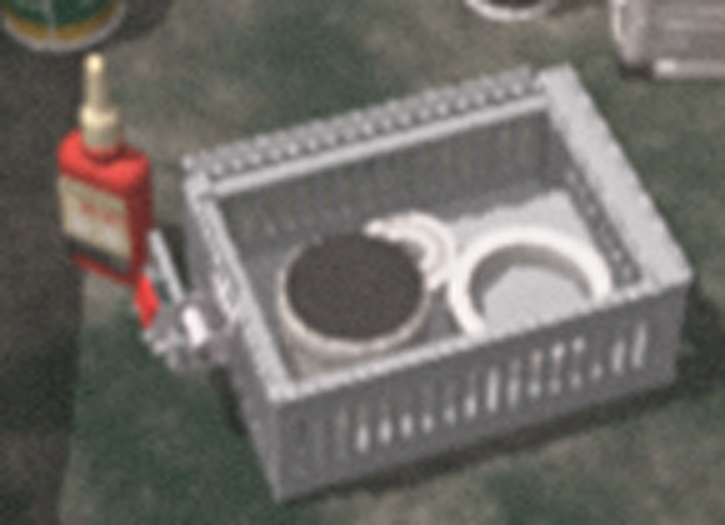

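The loop seems to lean outward (bar at about (168,268) in this crop, rim at (205,250)). The piston, race and bearing are all inside. I'll take a wrist look over the latch to confirm.

```bash
python3 -m handwheel '[{"tx":30,"ty":-20},{"tx":30,"ty":-20},{"tx":30,"ty":-22},{"tx":30,"ty":-22},{"tx":31,"ty":-22},{"tx":31,"ty":-22},{"tx":31,"ty":-22},{"tx":31,"ty":-22},{"tx":31,"ty":-22},{"tx":31,"ty":-23},{"tx":31,"ty":-23},{"tx":31,"ty":-23}]' 85 && python3 -m handwheel '[{},{},{}]'
cat > c.py <<'E'
from h import *
import sys
im,d,K,E=cam("wrist"); np.savez("/tmp/w1.npz",im=im,d=d,K=K,E=E); save("w1.png",im)
W=cloud(d,K,E); im2=im
for n in ("scene","side"):
    i,dd,k,e=cam(n); np.savez("/tmp/"+n+"1.npz",im=i,d=dd,K=k,E=e)
m=(W[...,2]>.055)&(W[...,2]<.11)&(W[...,0]>.4)&(W[...,0]<.72)&(W[...,1]>-.37)&(W[...,1]<-.1)
print(m.sum(), cv2.minAreaRect((W[m][:,:2]*1000).astype(np.float32)))
E
python3 c.py
```

```text
0 ((0.0, 0.0), (0.0, 0.0), 0.0)$[0]: bad value
```

View pics/w1.png

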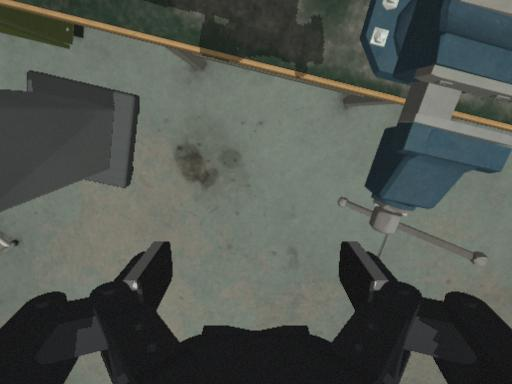

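The picture shows the floor and the vice, so the arm has not moved: the call was refused. I'll try a row with all the keys.

```bash
python3 -m handwheel '[{"tx":30,"ty":-20,"tz":0,"roll":0},{"tx":30,"ty":-22,"tz":0,"roll":0},{"tx":31,"ty":-22,"tz":0,"roll":0},{"tx":31,"ty":-22,"tz":0,"roll":0},{"tx":31,"ty":-22,"tz":0,"roll":0},{"tx":31,"ty":-22,"tz":0,"roll":0},{"tx":31,"ty":-22,"tz":0,"roll":0},{"tx":31,"ty":-22,"tz":0,"roll":0},{"tx":31,"ty":-23,"tz":0,"roll":0},{"tx":31,"ty":-23,"tz":0,"roll":0},{"tx":31,"ty":-23,"tz":0,"roll":0},{"tx":0,"ty":0,"tz":0,"roll":0}]' && python3 -m handwheel '[{"tx":0,"ty":0,"tz":0,"roll":0},{"tx":0,"ty":0,"tz":0,"roll":0}]'; python3 c.py
```

```text
t: 1.38
tool_pos: [0.4435, -0.266, 0.2314]
tool_rot: [-3.119, -0.363, -0.003]
contact_force: [0.3, -0.3, -0.3]
opening: 0.0851
grip_force: 0.0
t: 1.55
tool_pos: [0.4403, -0.2707, 0.2313]
tool_rot: [3.121, 0.353, -0.001]
contact_force: [0.1, 0.1, -0.5]
opening: 0.0851
grip_force: 0.0
10945 ((525.4798583984375, -242.12750244140625), (163.54698181152344, 171.93382263183594), 13.304959297180176)
```

View pics/w1.png

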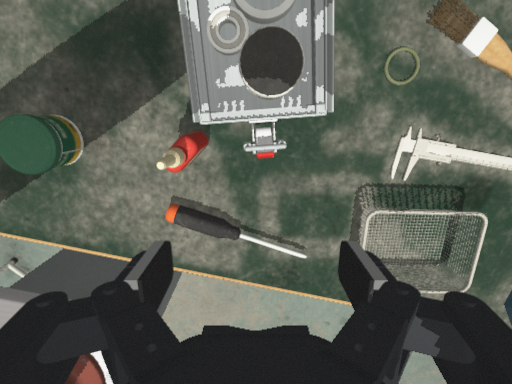

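The loop leans outward: its cross bar is at (265,147) and the red thumb tab at (265,155), both outside the rim at about (265,118). Nothing to swing away. Next I'll measure the box and latch frame.

```bash
cat > d.py <<'E'
from h import *
C=np.array([.594,-.237]); a=np.radians(16.7)
B=np.array([[np.cos(a),np.sin(a)],[-np.sin(a),np.cos(a)]])
for n in ("w1","scene1","side1"):
    f=np.load("/tmp/"+n+".npz"); W=cloud(f["d"],f["K"],f["E"]); hsv=cv2.cvtColor(f["im"],cv2.COLOR_RGB2HSV)
    L=np.concatenate([(W[...,:2]-C)@B.T,W[...,2:]],-1)*1000
    x,y,z=L[...,0],L[...,1],L[...,2]
    # side rim outer edges by x-bins, end rim by y bins
    r=(z>66)&(z<92)&(abs(x)<110)&(abs(y)<80)
    for lo in (-70,-30,10,50):
        s=r&(x>lo)&(x<lo+30)
        if s.sum()>20: print(n,"x bin",lo+15,"y 2/98%",np.round(np.percentile(y[s],[2,98]),1))
    for lo in (-50,-30,15,35):
        s=r&(y>lo)&(y<lo+20)
        if s.sum()>20: print(n,"y bin",lo+10,"x 2/98%",np.round(np.percentile(x[s],[2,98]),1))
    red=(hsv[...,1]>130)&((hsv[...,0]<8)|(hsv[...,0]>172))&(abs(x+125)<35)&(abs(y)<30)
    print(n,"tab",red.sum(),np.round(np.nanmedian(L[red],0),1))
    bar=(abs(x+130)<25)&(abs(y)<40)&(z>86)&(z<115)
    print(n,"bar",bar.sum(),np.round(np.nanmedian(L[bar],0),1),np.round(np.percentile(y[bar],[3,97]),1) if bar.sum() else 0)
    bo=(hsv[...,1]>130)&((hsv[...,0]<8)|(hsv[...,0]>172))&(y>50)&(y<140)&(abs(x+120)<60)&(z>5)
    print(n,"bottle",bo.sum(),np.round(np.nanpercentile(L[bo],[3,50,97],axis=0),0).tolist())
    if n!="w1":
        for nm,h0,h1,zlo in (("cap",8,20,.12),("green",60,95,.045)):
            s=(hsv[...,1]>100)&(hsv[...,0]>=h0)&(hsv[...,0]<=h1)&(W[...,2]>zlo)&(W[...,0]>.35)&(W[...,0]<.75)&(abs(W[...,1])<.2)
            print(n,nm,s.sum(),np.round(np.nanmedian(W[s],0),3))
E
python3 d.py
```

```text
w1 x bin -55 y 2/98% [-68.9  69. ]
w1 x bin -15 y 2/98% [-69.5  69.1]
w1 x bin 25 y 2/98% [55.3 69.6]
w1 y bin -40 x 2/98% [-93.5 -20.4]
w1 y bin -20 x 2/98% [-94.9 -10.6]
w1 y bin 25 x 2/98% [-94.  -36.2]
w1 y bin 45 x 2/98% [-94.3 -25.5]
w1 tab 95 [-129.1   -0.3   83.4]
w1 bar 213 [-119.1   -1.1   98.6] [-19.3  18. ]
w1 bottle 703 [[-140.0, 70.0, 14.0], [-115.0, 79.0, 74.0], [-105.0, 98.0, 86.0]]
scene1 x bin -55 y 2/98% [-67.2  70.1]
scene1 x bin -15 y 2/98% [-68.5  70.4]
scene1 x bin 25 y 2/98% [-67.2  71.5]
scene1 x bin 65 y 2/98% [-68.3  70.7]
scene1 y bin -40 x 2/98% [-94.   96.5]
scene1 y bin -20 x 2/98% [-93.6  95.1]
scene1 y bin 25 x 2/98% [-94.2  95.4]
scene1 y bin 45 x 2/98% [-94.   95.6]
scene1 tab 113 [-146.4   18.8  548. ]
scene1 bar 23 [-119.9    5.7   97.5] [-18.7  20.7]
scene1 bottle 254 [[-163.0, 51.0, 13.0], [-136.0, 101.0, 75.0], [-117.0, 112.0, 557.0]]
scene1 cap 249 [ 0.646 -0.001  0.176]
scene1 green 337 [ 0.415 -0.009  0.056]
side1 x bin -55 y 2/98% [-70.6  66.8]
side1 x bin -15 y 2/98% [-70.6  67.7]
side1 x bin 25 y 2/98% [-71.   68.2]
side1 x bin 65 y 2/98% [-71.1  67.9]
side1 y bin -40 x 2/98% [-94.5  94.2]
side1 y bin -20 x 2/98% [-95.2  94.8]
side1 y bin 25 x 2/98% [-95.4  94.5]
side1 y bin 45 x 2/98% [-94.9  94.2]
side1 tab 38 [-131.9   -0.5   83.4]
side1 bar 45 [-120.8   -6.3   99.2] [-23.3  14.9]
side1 bottle 214 [[-156.0, 67.0, 8.0], [-123.0, 77.0, 73.0], [-110.0, 102.0, 555.0]]
side1 cap 304 [ 0.653 -0.027  0.178]
side1 green 0 [nan nan nan]
  return np.nanmean(a, axis, out=out, keepdims=keepdims)
```

```bash
cat > e.py <<'E'
from h import *
C=np.array([.594,-.237]); a=np.radians(17)
B=np.array([[np.cos(a),np.sin(a)],[-np.sin(a),np.cos(a)]])
f=np.load("/tmp/w1.npz"); W=cloud(f["d"],f["K"],f["E"])
L=np.concatenate([(W[...,:2]-C)@B.T,W[...,2:]],-1)*1000
for v in range(116,162,2): print(v,[tuple(np.round(L[v,u]).astype(int)) for u in (247,253,259,265,271,277,283)])
im=f["im"][100:175,215:315]; save("latch.png",cv2.resize(im,None,fx=7,fy=7,interpolation=cv2.INTER_CUBIC))
E
python3 e.py
```

```text
116 [(np.int64(-90), np.int64(16), np.int64(70)), (np.int64(-90), np.int64(10), np.int64(70)), (np.int64(-91), np.int64(4), np.int64(68)), (np.int64(-91), np.int64(-2), np.int64(71)), (np.int64(-92), np.int64(-8), np.int64(73)), (np.int64(-92), np.int64(-14), np.int64(74)), (np.int64(-92), np.int64(-20), np.int64(73))]
118 [(np.int64(-92), np.int64(16), np.int64(75)), (np.int64(-92), np.int64(10), np.int64(74)), (np.int64(-93), np.int64(4), np.int64(74)), (np.int64(-93), np.int64(-2), np.int64(75)), (np.int64(-94), np.int64(-8), np.int64(74)), (np.int64(-94), np.int64(-14), np.int64(75)), (np.int64(-97), np.int64(-27), np.int64(-1))]
120 [(np.int64(-94), np.int64(16), np.int64(73)), (np.int64(-94), np.int64(10), np.int64(68)), (np.int64(-95), np.int64(4), np.int64(68)), (np.int64(-95), np.int64(-2), np.int64(69)), (np.int64(-96), np.int64(-8), np.int64(69)), (np.int64(-96), np.int64(-15), np.int64(68)), (np.int64(-99), np.int64(-27), np.int64(-2))]
122 [(np.int64(-98), np.int64(19), np.int64(-2)), (np.int64(-96), np.int64(11), np.int64(67)), (np.int64(-99), np.int64(3), np.int64(-3))
[... 5933 characters left out ...]
, np.int64(-2)), (np.int64(-146), np.int64(-1), np.int64(-3)), (np.int64(-147), np.int64(-9), np.int64(-2)), (np.int64(-147), np.int64(-17), np.int64(-1)), (np.int64(-148), np.int64(-25), np.int64(-2))]
160 [(np.int64(-147), np.int64(23), np.int64(-2)), (np.int64(-148), np.int64(15), np.int64(-2)), (np.int64(-148), np.int64(7), np.int64(0)), (np.int64(-149), np.int64(-1), np.int64(-1)), (np.int64(-150), np.int64(-9), np.int64(-2)), (np.int64(-150), np.int64(-17), np.int64(0)), (np.int64(-151), np.int64(-25), np.int64(-2))]e.py:6: RuntimeWarning: invalid value encountered in cast
  for v in range(116,162,2): print(v,[tuple(np.round(L[v,u]).astype(int)) for u in (247,253,259,265,271,277,283)])
```

View pics/latch.png

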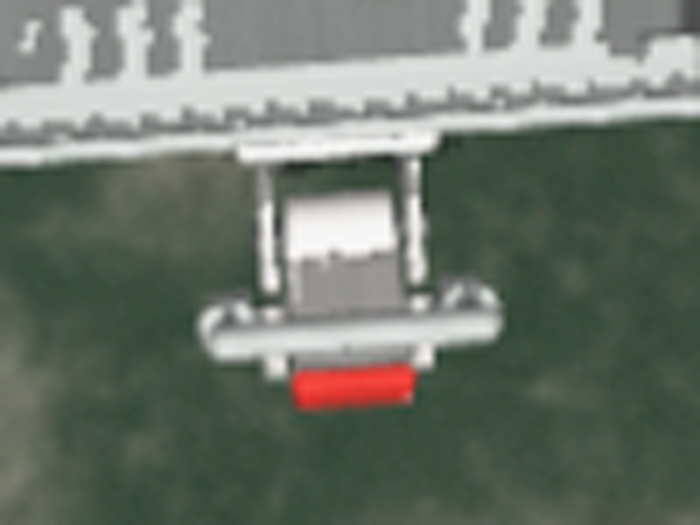

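The loop's bar is at about x=-119.5, z=98 in the box frame, so it stands nearly upright and could fall either way. I'll nudge it outward with the shut fingers before bringing the lid.

```bash
cat > s.py <<'E'
from h import *
def st():
    o=ctrl.get_obs(); p=o["tool_pos"]; Rm=R.from_rotvec(o["tool_rot"]).as_matrix(); a=np.radians(17)
    d=p[:2]-[.594,-.237]; l=1000*np.array([d[0]*np.cos(a)+d[1]*np.sin(a),-d[0]*np.sin(a)+d[1]*np.cos(a),p[2]])
    yaw=np.degrees(np.arctan2(Rm[1,0],Rm[0,0]))
    print("t%.2f local"%o["t"],np.round(l,1),"world",np.round(1000*p,1),"toolx yaw %.1f"%yaw,"tilt",np.round(Rm[:,2],3),"F",np.round(o["contact_force"],1),"M",np.round(o["wrist_torque"],2),"open %.1f grip %.1f"%(1000*o["opening"],o["grip_force"]),"q6 %.2f"%o["q"][5]); return o,p,yaw
if __name__=="__main__": st()
E
python3 -m handwheel '[{"tx":0,"ty":0,"tz":0,"roll":-0.07},{"tx":33,"ty":6,"tz":0,"roll":0},{"tx":32,"ty":6,"tz":0,"roll":0},{"tx":0,"ty":0,"tz":35,"roll":0},{"tx":0,"ty":0,"tz":35,"roll":0},{"tx":0,"ty":0,"tz":35,"roll":0},{"tx":0,"ty":0,"tz":20,"roll":0},{"tx":0,"ty":0,"tz":0,"roll":0},{"tx":0,"ty":0,"tz":0,"roll":0},{"tx":0,"ty":0,"tz":0,"roll":0},{"tx":0,"ty":0,"tz":0,"roll":0}]' 0; python3 s.py
```

```text
t: 2.62
tool_pos: [0.5074, -0.2648, 0.1093]
tool_rot: [3.104, 0.46, 0.006]
contact_force: [-0.9, 0.7, 0.3]
opening: 0.0
grip_force: 0.0
t2.62 local [-90.9  -1.3 109.3] world [ 507.4 -264.8  109.3] toolx yaw 16.8 tilt [ 0.004 -0.003 -1.   ] F [-0.9  0.7  0.3] M [ 0.   -0.01  0.01] open 0.0 grip 0.0 q6 0.67
```

```bash
python3 -m handwheel '[{"tx":0,"ty":0,"tz":17,"roll":0},{"tx":0,"ty":0,"tz":0,"roll":0},{"tx":-8,"ty":0,"tz":0,"roll":0},{"tx":-8,"ty":0,"tz":0,"roll":0},{"tx":-6,"ty":0,"tz":0,"roll":0},{"tx":-6,"ty":0,"tz":0,"roll":0},{"tx":0,"ty":0,"tz":0,"roll":0},{"tx":0,"ty":0,"tz":-20,"roll":0},{"tx":0,"ty":0,"tz":-35,"roll":0},{"tx":0,"ty":0,"tz":-35,"roll":0},{"tx":0,"ty":0,"tz":-38,"roll":0},{"tx":0,"ty":0,"tz":0,"roll":0}]'; python3 s.py; cat > f.py <<'E'
from h import *
C=np.array([.594,-.237]); a=np.radians(17)
B=np.array([[np.cos(a),np.sin(a)],[-np.sin(a),np.cos(a)]])
for n in ("side","wrist"):
    im,d,K,E=cam(n); W=cloud(d,K,E); L=np.concatenate([(W[...,:2]-C)@B.T,W[...,2:]],-1)*1000
    x,y,z=[L[...,i] for i in range(3)]
    hsv=cv2.cvtColor(im,cv2.COLOR_RGB2HSV); red=(hsv[...,1]>130)&((hsv[...,0]<8)|(hsv[...,0]>172))
    b=(x>-175)&(x<-75)&(abs(y)<32)&(z>78)&(z<108)&~red
    if n=="wrist": b&=(x<-97)
    print(n,b.sum(),np.round(np.nanpercentile(L[b],[5,25,50,75,95],axis=0),0).tolist()); r=red&(abs(x+130)<30)&(abs(y)<25)&(z>0)&(z<120); print("tab",r.sum(),np.round(np.nanmedian(L[r],0),1))
E
python3 f.py
```

```text
t: 3.62
tool_pos: [0.4828, -0.274, 0.2275]
tool_rot: [3.096, 0.46, 0.017]
contact_force: [1.1, -0.8, 1.2]
opening: -0.0
grip_force: 0.0
t3.62 local [-117.2   -2.9  227.5] world [ 482.8 -274.   227.5] toolx yaw 16.9 tilt [ 0.013 -0.009 -1.   ] F [ 1.1 -0.8  1.2] M [-0.02 -0.03 -0.03] open -0.0 grip 0.0 q6 0.63
side 60 [[-140.0, -23.0, 79.0], [-138.0, -19.0, 87.0], [-136.0, -7.0, 95.0], [-133.0, 7.0, 97.0], [-129.0, 16.0, 98.0]]
tab 16 [-129.4   -0.    83.4]
wrist 293 [[-138.0, -19.0, 81.0], [-137.0, -13.0, 89.0], [-135.0, 0.0, 95.0], [-133.0, 13.0, 96.0], [-127.0, 19.0, 97.0]]
tab 53 [-1.276e+02  1.000e-01  8.460e+01]
```

The loop now rests on its outward stop at (-136, 96). Next, the lid.

```bash
python3 -m handwheel '[{"tx":19,"ty":-36,"tz":0,"roll":0},{"tx":19,"ty":-36,"tz":0,"roll":0},{"tx":19,"ty":-36,"tz":0,"roll":0},{"tx":19,"ty":-36,"tz":0,"roll":0},{"tx":19,"ty":-36,"tz":0,"roll":0},{"tx":20,"ty":-36,"tz":0,"roll":0},{"tx":20,"ty":-37,"tz":0,"roll":0},{"tx":20,"ty":-37,"tz":0,"roll":0},{"tx":20,"ty":-37,"tz":0,"roll":0},{"tx":20,"ty":-37,"tz":0,"roll":0},{"tx":19,"ty":-39,"tz":0,"roll":0}]' 60
python3 -m handwheel '[{"tx":0,"ty":0,"tz":0,"roll":0.12},{"tx":0,"ty":0,"tz":0,"roll":0.12},{"tx":0,"ty":0,"tz":0,"roll":0.12},{"tx":0,"ty":0,"tz":0,"roll":0.12},{"tx":0,"ty":0,"tz":0,"roll":0.12},{"tx":0,"ty":0,"tz":0,"roll":0.12},{"tx":0,"ty":0,"tz":0,"roll":0.12},{"tx":0,"ty":0,"tz":0,"roll":0.03},{"tx":0,"ty":0,"tz":0,"roll":0},{"tx":0,"ty":0,"tz":0,"roll":0}]'
cat > g.py <<'E'
from h import *
from s import st
o,p,yaw=st()
im,d,K,E=cam("wrist"); np.savez("/tmp/w2.npz",im=im,d=d,K=K,E=E); save("w2.png",im); W=cloud(d,K,E)
hsv=cv2.cvtColor(im,cv2.COLOR_RGB2HSV)
h=(hsv[...,2]<75)&(W[...,2]>.02)&(W[...,2]<.045)&(np.hypot(W[...,0]-.57,W[...,1]-.174)<.06)
r=cv2.minAreaRect((W[h][:,:2]*1000).astype(np.float32)); print("handle",h.sum(),r,np.median(W[h][:,2]))
P=W[h][:,:2]; c=P.mean(0); ev=np.linalg.svd(P-c,full_matrices=False)[2][0]; print("pca",c,np.degrees(np.arctan2(ev[1],ev[0])))
m=(hsv[...,1]<60)&(hsv[...,2]>110)&(abs(W[...,2]-.003)<.015)&(np.hypot(W[...,0]-.57,W[...,1]-.174)<.14)
k,l,s,cc=cv2.connectedComponentsWithStats(cv2.morphologyEx(m.astype(np.uint8),cv2.MORPH_CLOSE,np.ones((5,5)))); i=1+np.argmax(s[1:,4])
Q=W[(l==i)&m]; print("lid",len(Q),cv2.minAreaRect((Q[:,:2]*1000).astype(np.float32)))
a=np.radians(-33);rr=P@[np.cos(a),np.sin(a)]; print("handle ends along -33",rr.min(),rr.max())
E
python3 g.py
```

```text
t: 4.63
tool_pos: [0.5655, 0.1751, 0.2151]
tool_rot: [3.107, 0.462, -0.005]
contact_force: [1.0, -0.7, 0.1]
opening: 0.0603
grip_force: 0.0
t: 5.47
tool_pos: [0.5656, 0.173, 0.2155]
tool_rot: [3.012, -0.889, -0.004]
contact_force: [1.3, -0.2, -0.1]
opening: 0.0602
grip_force: 0.0
t5.47 local [ 92.7 400.4 215.5] world [565.6 173.  215.5] toolx yaw -32.9 tilt [-0.003 -0.    -1.   ] F [ 1.3 -0.2 -0.1] M [ 0.03 -0.04  0.01] open 60.2 grip 0.0 q6 2.32
handle 596 ((571.0394287109375, 175.4137725830078), (13.749115943908691, 63.46538543701172), 58.82909393310547) 0.03203248365155317
pca [0.57228226 0.1747583 ] 148.71781650520114
lid 23881 ((581.3294677734375, 173.0559844970703), (279.7402038574219, 246.82395935058594), 85.59687805175781)
handle ends along -33 0.35159648278100736 0.41513796689710863
```

View pics/w2.png

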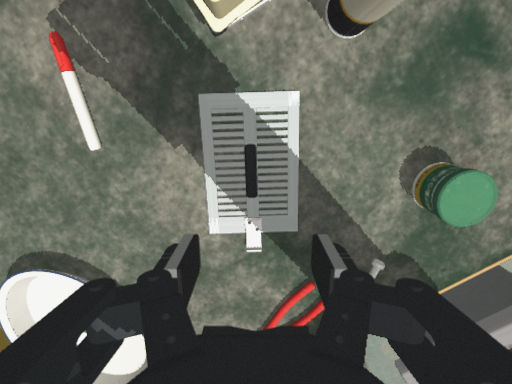

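The lid lies with its catch at (254,238) in the picture and its handle at (251,170). The measured handle is 13.7 x 63.5 mm, matching the given size. I'll pick it up.

```bash
python3 -m handwheel '[{"tx":0,"ty":0,"tz":0,"roll":-0.03},{"tx":4,"ty":-5,"tz":30,"roll":0},{"tx":0,"ty":0,"tz":36,"roll":0},{"tx":0,"ty":0,"tz":36,"roll":0},{"tx":0,"ty":0,"tz":36,"roll":0},{"tx":0,"ty":0,"tz":30,"roll":0},{"tx":0,"ty":0,"tz":20,"roll":0},{"tx":0,"ty":0,"tz":10,"roll":0},{"tx":0,"ty":0,"tz":5,"roll":0},{"tx":0,"ty":0,"tz":0,"roll":0},{"tx":0,"ty":0,"tz":0,"roll":0}]' 45 30; python3 s.py; python3 -m handwheel '[{"tx":0,"ty":0,"tz":0,"roll":0},{"tx":0,"ty":0,"tz":0,"roll":0},{"tx":0,"ty":0,"tz":0,"roll":0},{"tx":0,"ty":0,"tz":0,"roll":0},{"tx":0,"ty":0,"tz":0,"roll":0},{"tx":0,"ty":0,"tz":0,"roll":0}]' 5 30; python3 s.py
```

```text
t: 6.43
tool_pos: [0.5735, 0.1756, 0.0157]
tool_rot: [-3.025, 0.845, -0.003]
contact_force: [0.9, 0.5, -0.3]
opening: 0.0449
grip_force: 0.0
t6.43 local [101.  400.6  15.7] world [573.5 175.6  15.7] toolx yaw -31.2 tilt [ 0.002  0.    -1.   ] F [ 0.9  0.5 -0.3] M [0.02 0.04 0.05] open 44.9 grip 0.0 q6 2.29
t: 6.93
tool_pos: [0.5737, 0.1756, 0.0162]
tool_rot: [-3.025, 0.845, -0.004]
contact_force: [-1.2, -1.5, 7.0]
opening: 0.013
grip_force: 30.6
t6.93 local [101.2 400.5  16.2] world [573.7 175.6  16.2] toolx yaw -31.2 tilt [ 0.003  0.    -1.   ] F [-1.2 -1.5  7. ] M [-0.08  0.15 -0.01] open 13.0 grip 30.6 q6 2.29
```

```bash
python3 -m handwheel '[{"tx":0,"ty":0,"tz":0,"roll":0},{"tx":0,"ty":0,"tz":0,"roll":0},{"tx":0,"ty":0,"tz":5,"roll":0},{"tx":0,"ty":0,"tz":0,"roll":0},{"tx":0,"ty":0,"tz":0,"roll":0}]' 40 30;  python3 -m handwheel '[{"tx":0,"ty":0,"tz":0,"roll":0},{"tx":0,"ty":0,"tz":0,"roll":0},{"tx":0,"ty":0,"tz":0,"roll":0},{"tx":0,"ty":0,"tz":0,"roll":0},{"tx":0,"ty":0,"tz":0,"roll":0},{"tx":0,"ty":0,"tz":0,"roll":0}]' 5 30; python3 s.py;  python3 -m handwheel '[{"tx":0,"ty":0,"tz":-20,"roll":0},{"tx":0,"ty":0,"tz":-35,"roll":0},{"tx":0,"ty":0,"tz":-35,"roll":0},{"tx":0,"ty":0,"tz":-35,"roll":0},{"tx":0,"ty":0,"tz":-35,"roll":0},{"tx":0,"ty":0,"tz":-35,"roll":0},{"tx":0,"ty":0,"tz":-25,"roll":0},{"tx":0,"ty":0,"tz":0,"roll":0},{"tx":0,"ty":0,"tz":0,"roll":0}]'; python3 s.py
```

```text
t: 7.35
tool_pos: [0.5716, 0.1753, 0.0083]
tool_rot: [3.025, -0.846, -0.003]
contact_force: [-0.2, -0.3, -0.3]
opening: 0.04
grip_force: 0.0
t: 7.85
tool_pos: [0.5724, 0.1754, 0.0093]
tool_rot: [-3.025, 0.846, -0.0]
contact_force: [1.5, 0.6, -1.1]
opening: 0.0135
grip_force: 30.7
t7.85 local [100.  400.7   9.3] world [572.4 175.4   9.3] toolx yaw -31.2 tilt [ 0.  0. -1.] F [ 1.5  0.6 -1.1] M [ 0.   -0.08 -0.01] open 13.5 grip 30.7 q6 2.29
t: 8.6
tool_pos: [0.5728, 0.1755, 0.2302]
tool_rot: [-3.025, 0.846, -0.003]
contact_force: [0.3, 0.1, -3.5]
opening: 0.0136
grip_force: 30.4
t8.60 local [100.4 400.6 230.2] world [572.8 175.5 230.2] toolx yaw -31.2 tilt [ 0.002  0.    -1.   ] F [ 0.3  0.1 -3.5] M [-0.    0.   -0.03] open 13.6 grip 30.4 q6 2.29
```

```bash
python3 -m handwheel '[{"tx":12,"ty":20,"tz":-10,"roll":0},{"tx":18,"ty":30,"tz":0,"roll":0},{"tx":18,"ty":30,"tz":0,"roll":0},{"tx":18,"ty":30,"tz":0,"roll":0},{"tx":18,"ty":31,"tz":0,"roll":0},{"tx":19,"ty":31,"tz":0,"roll":0},{"tx":19,"ty":31,"tz":0,"roll":0},{"tx":19,"ty":32,"tz":0,"roll":0},{"tx":19,"ty":32,"tz":0,"roll":0},{"tx":19,"ty":32,"tz":0,"roll":0},{"tx":18,"ty":31,"tz":0,"roll":0},{"tx":18,"ty":30,"tz":0,"roll":0}]'; python3 -m handwheel '[{"tx":0,"ty":0,"tz":0,"roll":-0.1},{"tx":0,"ty":0,"tz":0,"roll":-0.12},{"tx":0,"ty":0,"tz":0,"roll":-0.12},{"tx":0,"ty":0,"tz":0,"roll":-0.12},{"tx":0,"ty":0,"tz":0,"roll":-0.12},{"tx":0,"ty":0,"tz":0,"roll":-0.12},{"tx":0,"ty":0,"tz":0,"roll":-0.12},{"tx":0,"ty":0,"tz":0,"roll":-0.02},{"tx":0,"ty":0,"tz":0,"roll":0},{"tx":0,"ty":0,"tz":0,"roll":0}]'
cat > k.py <<'E'
from h import *
from s import st
o,p,yaw=st(); Rm=R.from_rotvec(o["tool_rot"]).as_matrix()
im,d,K,E=cam("wrist"); np.savez("/tmp/w3.npz",im=im,d=d,K=K,E=E); save("w3.png",im); W=cloud(d,K,E)
T=(W-p)@Rm*1000; x,y,z=[T[...,i] for i in range(3)]   # tool coords mm
hsv=cv2.cvtColor(im,cv2.COLOR_RGB2HSV)
m=(abs(x)<130)&(abs(y)<75)&(z>-15)&(z<25)&(hsv[...,2]>90)&(hsv[...,1]<70)
pl=m&(abs(y)>15)
A=np.c_[x[pl],y[pl],np.ones(pl.sum())]; zz=z[pl]; g=np.ones(len(zz),bool)
for _ in range(4): co=np.linalg.lstsq(A[g],zz[g],rcond=None)[0]; g=abs(A@co-zz)<3
print("plate z=ax+by+c (top)",co,"tilt x deg",np.degrees(np.arctan(co[0])))
for lo in (-50,-35,20,35,45): 
    s=m&(y>lo)&(y<lo+12); print("y",lo+6,"x 1/99",np.round(np.percentile(x[s],[1,99]),1))
for lo in (-60,0,20,40,60):
    s=m&(x>lo)&(x<lo+15); print("x",lo+7,"y 1/99",np.round(np.percentile(y[s],[1,99]),1))
s=m&(abs(y)<16)&(x<-91); print("catch",s.sum(),np.round(np.percentile(T[s],[2,50,98],axis=0),1).tolist() if s.sum() else 0)
E
python3 k.py
```

```text
t: 9.6
tool_pos: [0.5674, -0.2449, 0.2344]
tool_rot: [-3.024, 0.846, 0.011]
contact_force: [1.3, 0.2, -3.1]
opening: 0.0133
grip_force: 30.5
t: 10.43
tool_pos: [0.5687, -0.2434, 0.2369]
tool_rot: [-3.106, -0.457, 0.005]
contact_force: [-0.2, 0.8, -3.9]
opening: 0.0131
grip_force: 30.6
t10.43 local [-26.1   1.3 236.9] world [ 568.7 -243.4  236.9] toolx yaw 16.7 tilt [-0.003  0.002 -1.   ] F [-0.2  0.8 -3.9] M [-0.03 -0.04  0.  ] open 13.1 grip 30.6 q6 0.75
plate z=ax+by+c (top) [-7.43060489e-03 -5.00042822e-03  7.37253563e+00] tilt x deg -0.4257344642849904
y -44 x 1/99 [-18.4  88.1]
y -29 x 1/99 [-15.9  88.2]
y 26 x 1/99 [-13.8  88.2]
y 41 x 1/99 [-21.9  88.2]
y 51 x 1/99 [-16.7  88.1]
x -53 y 1/99 [-12.8  13. ]
x 7 y 1/99 [-58.6  59. ]
x 27 y 1/99 [-58.5  58.9]
x 47 y 1/99 [-58.4  58.9]
x 67 y 1/99 [-58.3  58.8]
catch 0 0
```

View pics/w3.png

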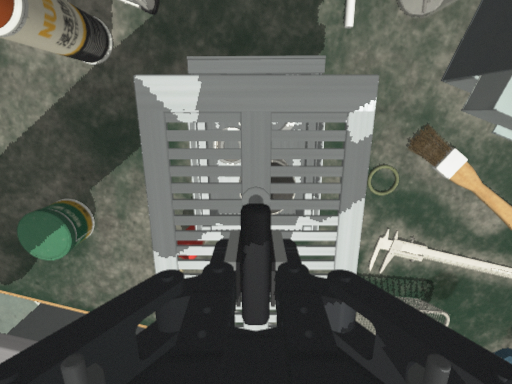

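Lid held level and centred: plain edge at tool x=+89, side edges at y=±59. The handle is in the fingers and the box's lip shows at (256,63). I'll go down over the box.

```bash
python3 -m handwheel '[{"tx":15,"ty":1.3,"tz":20,"roll":-0.004},{"tx":0,"ty":0,"tz":35,"roll":0},{"tx":0,"ty":0,"tz":35,"roll":0},{"tx":0,"ty":0,"tz":25,"roll":0},{"tx":0,"ty":0,"tz":10,"roll":0},{"tx":0,"ty":0,"tz":5,"roll":0},{"tx":0,"ty":0,"tz":0,"roll":0},{"tx":0,"ty":0,"tz":0,"roll":0},{"tx":0,"ty":0,"tz":0,"roll":0}]'; python3 s.py
```

```text
t: 11.23
tool_pos: [0.5859, -0.2417, 0.1123]
tool_rot: [3.104, 0.467, 0.006]
contact_force: [1.1, 0.0, -3.6]
opening: 0.0131
grip_force: 30.6
t11.23 local [ -9.1  -2.1 112.3] world [ 585.9 -241.7  112.3] toolx yaw 17.1 tilt [ 0.004 -0.002 -1.   ] F [ 1.1  0.  -3.6] M [-0.   -0.06 -0.  ] open 13.1 grip 30.6 q6 0.76
```

```bash
python3 -m handwheel '[{"tx":-2,"ty":-2,"tz":0,"roll":0},{"tx":0,"ty":0,"tz":8,"roll":0},{"tx":0,"ty":0,"tz":6,"roll":0},{"tx":0,"ty":0,"tz":0,"roll":0},{"tx":0,"ty":0,"tz":0,"roll":0},{"tx":0,"ty":0,"tz":0,"roll":0}]'; python3 s.py; python3 f.py
```

```text
t: 11.73
tool_pos: [0.5816, -0.2394, 0.095]
tool_rot: [-3.106, -0.467, 0.001]
contact_force: [0.2, 0.1, -3.6]
opening: 0.0131
grip_force: 30.6
t11.73 local [-12.5   1.3  95. ] world [ 581.6 -239.4   95. ] toolx yaw 17.1 tilt [-0.  0. -1.] F [ 0.2  0.1 -3.6] M [-0.   -0.03 -0.05] open 13.1 grip 30.6 q6 0.76
side 444 [[-137.0, -26.0, 86.0], [-113.0, -12.0, 88.0], [-98.0, -3.0, 91.0], [-87.0, 8.0, 94.0], [-77.0, 27.0, 97.0]]
tab 15 [-1.295e+02 -1.000e-01  8.360e+01]
wrist 0 [nan, nan, nan]
tab 0 [nan nan nan]
  return np.nanmean(a, axis, out=out, keepdims=keepdims)
  return np.nanmean(a, axis, out=out, keepdims=keepdims)
```

```bash
python3 -m handwheel '[{"tx":1,"ty":1,"tz":4,"roll":0},{"tx":0,"ty":0,"tz":3,"roll":0},{"tx":0,"ty":0,"tz":0,"roll":0},{"tx":0,"ty":0,"tz":0,"roll":0}]'; python3 s.py;python3 -m handwheel '[{"tx":0,"ty":0,"tz":3,"roll":0},{"tx":0,"ty":0,"tz":0,"roll":0},{"tx":0,"ty":0,"tz":0,"roll":0}]'; python3 s.py
```

```text
t: 12.17
tool_pos: [0.5828, -0.24, 0.0878]
tool_rot: [-3.106, -0.468, 0.001]
contact_force: [-0.1, 0.6, -4.5]
opening: 0.0131
grip_force: 30.6
t12.17 local [-11.6   0.4  87.8] world [ 582.8 -240.    87.8] toolx yaw 17.1 tilt [-0.001  0.    -1.   ] F [-0.1  0.6 -4.5] M [ 0.   -0.06  0.03] open 13.1 grip 30.6 q6 0.76
t: 12.42
tool_pos: [0.5829, -0.2401, 0.0852]
tool_rot: [-3.106, -0.468, 0.001]
contact_force: [-0.2, -0.2, -2.7]
opening: 0.0135
grip_force: 30.7
t12.42 local [-11.5   0.2  85.2] world [ 582.9 -240.1   85.2] toolx yaw 17.1 tilt [-0.  0. -1.] F [-0.2 -0.2 -2.7] M [0.05 0.03 0.02] open 13.5 grip 30.7 q6 0.76
```

```bash
python3 -m handwheel '[{"tx":0,"ty":0,"tz":2,"roll":0},{"tx":0,"ty":0,"tz":1,"roll":0},{"tx":0,"ty":0,"tz":0,"roll":0},{"tx":0,"ty":0,"tz":0,"roll":0}]'; python3 s.py; sed -i 's/w3/w4/g' k.py; python3 k.py; python3 f.py 2>/dev/null
```

```text
t: 12.75
tool_pos: [0.5837, -0.2402, 0.0831]
tool_rot: [3.106, 0.468, 0.002]
contact_force: [2.6, 0.8, 0.5]
opening: 0.0135
grip_force: 31.1
t12.75 local [-10.8  -0.   83.1] world [ 583.7 -240.2   83.1] toolx yaw 17.1 tilt [ 0.002 -0.    -1.   ] F [2.6 0.8 0.5] M [ 0.1  -0.08 -0.06] open 13.5 grip 31.1 q6 0.76
t12.75 local [-10.8  -0.   83.1] world [ 583.7 -240.2   83.1] toolx yaw 17.1 tilt [ 0.002 -0.    -1.   ] F [2.6 0.8 0.5] M [ 0.1  -0.08 -0.06] open 13.5 grip 31.1 q6 0.76
plate z=ax+by+c (top) [2.60812506e-03 1.38544900e-03 7.82274417e+00] tilt x deg 0.14943421938277873
y -44 x 1/99 [-17.7 106. ]
y -29 x 1/99 [-15.8 106. ]
y 26 x 1/99 [-11.3 106.1]
y 41 x 1/99 [-18.9 106.1]
y 51 x 1/99 [-16.3 105.9]
x -53 y 1/99 [-69.9  68.7]
x 7 y 1/99 [-69.2  68.1]
x 27 y 1/99 [-69.2  68.1]
x 47 y 1/99 [-69.1  68.1]
x 67 y 1/99 [-69.  68.]
catch 0 0
side 392 [[-138.0, -27.0, 78.0], [-117.0, -13.0, 80.0], [-99.0, -4.0, 83.0], [-89.0, 7.0, 85.0], [-78.0, 26.0, 97.0]]
tab 13 [-129.9   -2.6   82.7]
wrist 0 [nan, nan, nan]
tab 0 [nan nan nan]
```

View pics/w4.png

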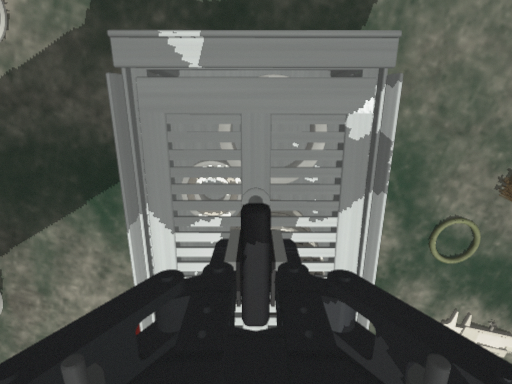

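The plain edge (row 77) lies just short of the lip's inner edge (row 68). It is centred between the side rims. I'll press slightly more for tilt, then slide it under.

```bash
python3 -m handwheel '[{"tx":0,"ty":0,"tz":1.5,"roll":0},{"tx":0,"ty":0,"tz":1.5,"roll":0},{"tx":0,"ty":0,"tz":0,"roll":0},{"tx":0,"ty":0,"tz":0,"roll":0}]'; sed -i 's/w4/w5/g' k.py; python3 k.py | head -2
```

```text
t: 13.23
tool_pos: [0.5837, -0.2403, 0.0823]
tool_rot: [3.106, 0.468, 0.001]
contact_force: [-4.0, 3.6, 11.5]
opening: 0.0136
grip_force: 32.6
t13.23 local [-10.8  -0.2  82.3] world [ 583.7 -240.3   82.3] toolx yaw 17.1 tilt [ 0.001 -0.    -1.   ] F [-4.   3.6 11.5] M [ 0.57  0.8  -0.05] open 13.6 grip 32.6 q6 0.76
plate z=ax+by+c (top) [2.86239451e-02 3.18375594e-04 7.31177118e+00] tilt x deg 1.6395835579222704
```

```bash
python3 -m handwheel '[{"tx":2,"ty":0,"tz":-0.8,"roll":0},{"tx":2,"ty":0,"tz":0,"roll":0},{"tx":2,"ty":0,"tz":0,"roll":0},{"tx":0,"ty":0,"tz":0,"roll":0}]'; sed -i 's/w5/w6/g' k.py; python3 k.py | head -5
```

```text
t: 13.62
tool_pos: [0.5883, -0.2398, 0.0822]
tool_rot: [3.104, 0.468, -0.003]
contact_force: [-6.1, -1.3, 9.9]
opening: 0.0133
grip_force: 32.2
t13.62 local [-6.2 -1.  82.2] world [ 588.3 -239.8   82.2] toolx yaw 17.1 tilt [-0.002 -0.003 -1.   ] F [-6.1 -1.3  9.9] M [-0.11  1.05  0.03] open 13.3 grip 32.2 q6 0.77
plate z=ax+by+c (top) [2.46217348e-02 1.49486970e-03 7.31271199e+00] tilt x deg 1.410436520884215
y -44 x 1/99 [-17.2 101.7]
y -29 x 1/99 [-15.6 101.8]
y 26 x 1/99 [ -9.9 101.4]
```

```bash
python3 -m handwheel '[{"tx":2,"ty":0,"tz":0,"roll":0},{"tx":2,"ty":0,"tz":0,"roll":0},{"tx":2,"ty":0,"tz":0,"roll":0},{"tx":1,"ty":0,"tz":0,"roll":0},{"tx":0,"ty":0,"tz":0,"roll":0},{"tx":0,"ty":0,"tz":0,"roll":0}]'; sed -i 's/w6/w7/g' k.py; python3 k.py | head -3
```

```text
t: 14.17
tool_pos: [0.5951, -0.2365, 0.0795]
tool_rot: [3.107, 0.467, -0.001]
contact_force: [-0.6, -1.8, -2.0]
opening: 0.0136
grip_force: 31.0
t14.17 local [ 1.2  0.1 79.5] world [ 595.1 -236.5   79.5] toolx yaw 17.1 tilt [-0. -0. -1.] F [-0.6 -1.8 -2. ] M [-0.14 -0.17 -0.06] open 13.6 grip 31.0 q6 0.78
plate z=ax+by+c (top) [-6.40022112e-02  1.32545282e-03  8.35498399e+00] tilt x deg -3.662061751978216
y -44 x 1/99 [-17.8  94.3]
```

View pics/w7.png

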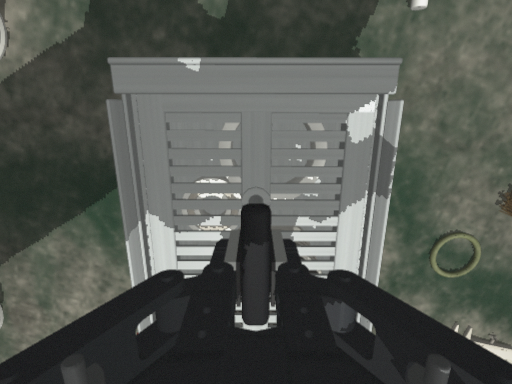

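The plain edge is now under the lip, with the lip edge at row 93 covering it. The height of 79.5 matches a seated lid. I'll release and verify numerically.

```bash
python3 -m handwheel '[{"tx":0,"ty":0,"tz":0,"roll":0},{"tx":0,"ty":0,"tz":0,"roll":0},{"tx":0,"ty":0,"tz":0,"roll":0},{"tx":0,"ty":0,"tz":-25,"roll":0},{"tx":0,"ty":0,"tz":-35,"roll":0},{"tx":0,"ty":0,"tz":-35,"roll":0},{"tx":0,"ty":0,"tz":-35,"roll":0},{"tx":-20,"ty":0,"tz":-10,"roll":0},{"tx":-36,"ty":0,"tz":0,"roll":0},{"tx":-36,"ty":0,"tz":0,"roll":0},{"tx":-36,"ty":0,"tz":0,"roll":0},{"tx":0,"ty":0,"tz":0,"roll":0}]' 40 30; python3 -m handwheel '[{"tx":0,"ty":0,"tz":0,"roll":0},{"tx":0,"ty":0,"tz":0,"roll":0}]' 0; cat > m.py <<'E'
from h import *
from s import st
st()
C=np.array([.594,-.237]); a=np.radians(17)
B=np.array([[np.cos(a),np.sin(a)],[-np.sin(a),np.cos(a)]])
for n in ("wrist","side"):
    im,d,K,E=cam(n); save("m_%s.png"%n,im); W=cloud(d,K,E); L=np.concatenate([(W[...,:2]-C)@B.T,W[...,2:]],-1)*1000
    x,y,z=[L[...,i] for i in range(3)]
    hsv=cv2.cvtColor(im,cv2.COLOR_RGB2HSV)
    for lo,hi in ((-88,-70),(-60,-30),(-30,0),(0,30),(30,60),(60,76)):
        s=(x>lo)&(x<hi)&(abs(y)>18)&(abs(y)<56)&(z>60)&(z<95); 
        if s.sum()>20: print(n,"lid z at",(lo+hi)/2,s.sum(),"%.1f"%np.median(z[s]))
    for lo in range(-150,-86,4):
        s=(x>=lo)&(x<lo+4)&(abs(y)<8)&(z>30)&(z<110)
        if s.sum()>3: print(n,"mid x",lo+2,s.sum(),np.round(np.percentile(z[s],[10,50,90]),1))
    s=(x>-160)&(x<-75)&(abs(y)<24)&(abs(y)>11)&(z>60)&(z<110)
    if s.sum()>3: print(n,"legs",s.sum(),np.round(np.percentile(L[s],[5,50,95],axis=0),1).tolist())
    red=(hsv[...,1]>130)&((hsv[...,0]<8)|(hsv[...,0]>172)); r=red&(abs(x+130)<30)&(abs(y)<25)&(z>0)&(z<120)
    print(n,"tab",r.sum(),np.round(np.nanmedian(L[r],0),1))
    bo=red&(y>50)&(y<140)&(abs(x+120)<60)&(z>5)&(z<160)
    print(n,"bottle",bo.sum(),np.round(np.nanpercentile(L[bo],[3,50,97],axis=0),0).tolist())
E
python3 m.py
```

```text
t: 15.22
tool_pos: [0.4688, -0.2748, 0.2196]
tool_rot: [-3.107, -0.463, 0.004]
contact_force: [0.3, 0.2, -0.2]
opening: 0.0398
grip_force: 0.0
t: 15.38
tool_pos: [0.4735, -0.274, 0.2205]
tool_rot: [3.106, 0.467, 0.001]
contact_force: [0.2, 0.1, 0.2]
opening: 0.0168
grip_force: 0.0
t15.38 local [-1.261e+02 -1.000e-01  2.205e+02] world [ 473.5 -274.   220.5] toolx yaw 17.1 tilt [ 0.001 -0.    -1.   ] F [0.2 0.1 0.2] M [-0.01 -0.04  0.04] open 16.8 grip 0.0 q6 0.61
wrist lid z at -79.0 1364 72.5
wrist lid z at -45.0 2115 71.8
wrist lid z at -15.0 2172 71.9
wrist lid z at 15.0 2236 72.0
wrist lid z at 45.0 934 71.9
wrist mid x -140 17 [93.7 94.8 95.7]
wrist mid x -136 67 [94.5 95.8 96.7]
wrist mid x -132 7 [81.2 81.7 88. ]
wrist mid x -128 108 [69.  82.3 84.7]
wrist mid x -124 68 [65.1 66.7 68.5]
wrist mid x -120 64 [60.6 62.6 64.1]
wrist mid x -116 11 [60.1 60.2 61.4]
wrist mid x -112 50 [80.9 83.  84.1]
wrist mid x -108 63 [76.4 77.4 79.3]
wrist mid x -104 60 [76.3 77.3 78.2]
wrist mid x -100 55 [76.8 77.6 78.4]
wrist mid x -96 64 [76.7 77.6 78.6]
wrist mid x -92 63 [76.7 77.3 78.1]
wr
[... 409 characters left out ...]
160 72.9
side mid x -140 7 [94.7 96.9 98.6]
side mid x -136 7 [95.7 96.5 97.6]
side mid x -132 8 [77.9 81.  84.3]
side mid x -128 9 [71.1 85.3 87.1]
side mid x -124 7 [64.1 66.5 66.8]
side mid x -120 8 [60.  62.  63.2]
side mid x -116 8 [56.4 58.3 60.7]
side mid x -112 20 [53.4 67.7 84.8]
side mid x -108 18 [54.8 76.2 79.3]
side mid x -104 15 [52.5 77.5 80.3]
side mid x -100 11 [74.5 77.7 78.7]
side mid x -96 19 [45.  66.2 77.9]
side mid x -92 12 [76.4 78.  80.4]
side mid x -88 8 [76.6 77.8 79.3]
side legs 169 [[-137.5, -22.8, 64.5], [-95.0, -13.5, 73.9], [-77.6, 19.3, 96.0]]
side tab 16 [-129.7   -1.1   85.1]
side bottle 195 [[-142.0, 68.0, 10.0], [-121.0, 78.0, 73.0], [-109.0, 98.0, 86.0]]
```

The lid sits level: plate height is uniform at about 72–73 and the catch tip at x≈-112. Now I swing the loop inward from outside.

```bash
python3 -m handwheel '[{"tx":-36,"ty":0,"tz":0,"roll":0},{"tx":0,"ty":0,"tz":35,"roll":0},{"tx":0,"ty":0,"tz":35,"roll":0},{"tx":0,"ty":0,"tz":35,"roll":0},{"tx":0,"ty":0,"tz":18,"roll":0},{"tx":0,"ty":0,"tz":0,"roll":0},{"tx":0,"ty":0,"tz":0,"roll":0},{"tx":0,"ty":0,"tz":0,"roll":0}]' 0 30; python3 s.py
```

```text
t: 16.15
tool_pos: [0.4403, -0.2852, 0.0989]
tool_rot: [3.104, 0.469, 0.003]
contact_force: [-0.3, -1.3, 0.2]
opening: 0.0003
grip_force: 0.0
t16.15 local [-161.1   -1.2   98.9] world [ 440.3 -285.2   98.9] toolx yaw 17.2 tilt [ 0.002 -0.002 -1.   ] F [-0.3 -1.3  0.2] M [ 0.01 -0.03  0.  ] open 0.3 grip 0.0 q6 0.55
```

```bash
python3 -m handwheel '[{"tx":0,"ty":0,"tz":8,"roll":0},{"tx":0,"ty":-1,"tz":0,"roll":0},{"tx":10,"ty":0,"tz":0,"roll":0},{"tx":10,"ty":0,"tz":0,"roll":0},{"tx":10,"ty":0,"tz":0,"roll":0},{"tx":10,"ty":0,"tz":0,"roll":0},{"tx":5,"ty":0,"tz":0,"roll":0},{"tx":0,"ty":0,"tz":0,"roll":0},{"tx":0,"ty":0,"tz":0,"roll":0}]' 0 30; python3 s.py;python3 -m handwheel '[{"tx":0,"ty":0,"tz":-20,"roll":0},{"tx":0,"ty":0,"tz":-40,"roll":0},{"tx":-20,"ty":0,"tz":-36,"roll":0},{"tx":-20,"ty":0,"tz":-36,"roll":0},{"tx":0,"ty":0,"tz":0,"roll":0},{"tx":0,"ty":0,"tz":0,"roll":0}]'; python3 m.py | grep -v "lid z"
```

```text
t: 16.9
tool_pos: [0.4818, -0.2701, 0.089]
tool_rot: [-3.106, -0.469, 0.001]
contact_force: [-0.6, 0.1, 0.5]
opening: -0.0002
grip_force: 0.0
t16.90 local [-117.     1.2   89. ] world [ 481.8 -270.1   89. ] toolx yaw 17.2 tilt [-0.  0. -1.] F [-0.6  0.1  0.5] M [ 0.01 -0.05  0.01] open -0.2 grip 0.0 q6 0.63
t: 17.4
tool_pos: [0.4436, -0.2836, 0.2247]
tool_rot: [3.102, 0.464, 0.007]
contact_force: [-0.2, 0.5, -0.7]
opening: -0.0001
grip_force: 0.0
t17.40 local [-157.5   -0.6  224.7] world [ 443.6 -283.6  224.7] toolx yaw 17.0 tilt [ 0.005 -0.004 -1.   ] F [-0.2  0.5 -0.7] M [-0.02  0.01  0.03] open -0.1 grip 0.0 q6 0.56
wrist mid x -132 16 [76.8 77.6 78.3]
wrist mid x -128 94 [69.5 83.4 84.8]
wrist mid x -124 61 [65.6 66.9 68.7]
wrist mid x -120 73 [60.6 62.6 64.7]
wrist mid x -116 44 [57.3 59.  60.6]
wrist mid x -112 42 [82.4 83.1 84.3]
wrist mid x -108 69 [76.8 77.6 78.9]
wrist mid x -104 64 [76.7 77.5 78.3]
wrist mid x -100 64 [76.6 77.5 78.2]
wrist mid x -96 67 [76.5 77.5 78.4]
wrist mid x -92 77 [76.7 78.3 83.4]
wrist mid x -88 67 [77.4 83.3 84.3]
wrist legs 860 [[-119.2, -22.0, 61.4], [-90.3, 11.3, 72.4], [-76.0, 22.0, 83.1]]
wrist tab 90 [-128.6   -0.3   83.6]
wrist bottle 780 [[-139.0, 71.0, 13.0], [-115.0, 79.0, 74.0], [-105.0, 98.0, 86.0]]
side mid x -132 16 [71.4 79.3 83. ]
side mid x -128 11 [70.1 84.6 85.4]
side mid x -124 7 [65.8 67.3 68.3]
side mid x -120 8 [61.5 62.4 63.4]
side mid x -116 9 [55.6 58.1 60.4]
side mid x -112 20 [54.6 68.9 83.7]
side mid x -108 14 [54.  77.  79.4]
side mid x -104 14 [54.3 77.  79.8]
side mid x -100 13 [56.1 78.  79.3]
side mid x -96 15 [50.2 75.9 79.8]
side mid x -92 15 [76.7 78.6 86.3]
side mid x -88 6 [82.  83.2 85.3]
side legs 182 [[-126.3, -22.9, 61.3], [-95.4, -13.2, 73.2], [-77.0, 19.5, 84.5]]
side tab 24 [-131.2   -1.8   82.7]
side bottle 225 [[-141.0, 69.0, 8.0], [-120.0, 76.0, 72.0], [-109.0, 100.0, 86.0]]
```

The loop's bar has dropped behind the catch's tip (bar at x≈-89, z≈82). Now I bring the shut fingers over the lever tab.

```bash
python3 -m handwheel '[{"tx":24,"ty":2,"tz":20,"roll":0},{"tx":0,"ty":0,"tz":35,"roll":0},{"tx":0,"ty":0,"tz":35,"roll":0},{"tx":0,"ty":0,"tz":25,"roll":0},{"tx":0,"ty":0,"tz":8,"roll":0},{"tx":0,"ty":0,"tz":0,"roll":0},{"tx":0,"ty":0,"tz":0,"roll":0},{"tx":0,"ty":0,"tz":0,"roll":0}]' 0 30; python3 s.py
```

```text
t: 18.17
tool_pos: [0.4677, -0.2777, 0.0998]
tool_rot: [3.105, 0.467, 0.003]
contact_force: [1.0, -0.9, 0.2]
opening: 0.0
grip_force: 0.0
t18.17 local [-132.6   -2.    99.8] world [ 467.7 -277.7   99.8] toolx yaw 17.1 tilt [ 0.002 -0.002 -1.   ] F [ 1.  -0.9  0.2] M [ 0.02 -0.03 -0.01] open 0.0 grip 0.0 q6 0.60
```

```bash
python3 -m handwheel '[{"tx":0,"ty":1,"tz":8,"roll":0},{"tx":-1,"ty":0,"tz":7,"roll":0},{"tx":-5,"ty":0,"tz":5,"roll":0},{"tx":-5,"ty":0,"tz":5,"roll":0},{"tx":-4,"ty":0,"tz":7,"roll":0},{"tx":-3,"ty":0,"tz":7,"roll":0},{"tx":0,"ty":0,"tz":0,"roll":0},{"tx":0,"ty":0,"tz":0,"roll":0}]' 0 30; python3 m.py | egrep "local|tab|legs|-104|-108|-112|-92|-88"
```

```text
t: 18.83
tool_pos: [0.4494, -0.2828, 0.0583]
tool_rot: [-3.105, -0.467, 0.001]
contact_force: [0.5, 0.1, 0.7]
opening: -0.0001
grip_force: 0.0
t18.83 local [-151.7   -1.5   58.3] world [ 449.4 -282.8   58.3] toolx yaw 17.1 tilt [-0.001  0.001 -1.   ] F [0.5 0.1 0.7] M [-0.06 -0.01  0.05] open -0.1 grip 0.0 q6 0.57
wrist mid x -112 334 [78.8 83.1 84.1]
wrist mid x -108 294 [76.8 77.7 78.8]
wrist mid x -104 325 [81.4 82.3 83.2]
wrist mid x -92 359 [76.7 77.5 78.3]
wrist mid x -88 352 [76.8 77.6 78.3]
wrist legs 4791 [[-144.5, -22.3, 65.9], [-91.9, -11.4, 73.1], [-76.6, 22.3, 107.9]]
wrist tab 343 [-143.1    2.1   50. ]
side mid x -112 22 [52.5 56.  84.2]
side mid x -108 19 [55.2 77.7 79.8]
side mid x -104 13 [58.2 82.6 83.9]
side mid x -92 14 [76.4 78.1 80.4]
side mid x -88 10 [76.2 79.3 80.3]
side legs 201 [[-156.9, -22.4, 61.6], [-95.3, -14.2, 73.1], [-76.9, 20.7, 83.1]]
side tab 5 [-147.1   -9.4   55. ]
```

The lever is turning and the bar is sliding along the catch plate (x≈-104). I'll continue down and in.

```bash
python3 -m handwheel '[{"tx":0,"ty":1,"tz":6,"roll":0},{"tx":0,"ty":0,"tz":6,"roll":0},{"tx":1,"ty":0,"tz":6,"roll":0},{"tx":2,"ty":0,"tz":5,"roll":0},{"tx":2,"ty":0,"tz":5,"roll":0},{"tx":0,"ty":0,"tz":0,"roll":0},{"tx":0,"ty":0,"tz":0,"roll":0}]' 0 30; python3 m.py | egrep "local|tab|legs|-104|-108|-112|-92|-88"
```

```text
t: 19.52
tool_pos: [0.4545, -0.2822, 0.0303]
tool_rot: [-3.105, -0.468, 0.002]
contact_force: [-0.1, 0.9, 0.6]
opening: -0.0002
grip_force: 0.0
t19.52 local [-146.6   -2.4   30.3] world [ 454.5 -282.2   30.3] toolx yaw 17.1 tilt [-0.001  0.001 -1.   ] F [-0.1  0.9  0.6] M [ 0.02 -0.04  0.01] open -0.2 grip 0.0 q6 0.58
wrist mid x -112 612 [78.2 82.8 83.9]
wrist mid x -108 357 [76.9 77.9 81.6]
wrist mid x -104 704 [78.8 81.5 82.5]
wrist mid x -92 565 [76.7 77.5 78.3]
wrist mid x -88 577 [76.7 77.5 78.3]
wrist legs 8772 [[-140.0, -22.6, 71.0], [-102.1, -11.1, 74.7], [-76.8, 22.9, 107.1]]
wrist tab 117 [-139.1    6.1   27.9]
wrist bottle 8104 [[-136.0, 71.0, 16.0], [-115.0, 78.0, 71.0], [-104.0, 89.0, 85.0]]
side mid x -112 20 [54.9 58.2 83.6]
side mid x -108 21 [55.  78.4 82.6]
side mid x -104 9 [54.1 81.8 84.5]
side mid x -92 12 [76.7 77.9 79.8]
side mid x -88 12 [76.9 78.6 80. ]
side legs 183 [[-158.3, -22.1, 66.6], [-95.2, -15.7, 75.0], [-77.4, 20.3, 99.8]]
side tab 6 [-136.8  -10.6   28.4]
  return np.nanmean(a, axis, out=out, keepdims=keepdims)
```

```bash
python3 -m handwheel '[{"tx":2,"ty":1,"tz":4,"roll":0},{"tx":3,"ty":0,"tz":4,"roll":0},{"tx":3,"ty":0,"tz":3,"roll":0},{"tx":2,"ty":0,"tz":3,"roll":0},{"tx":0,"ty":0,"tz":0,"roll":0},{"tx":0,"ty":0,"tz":0,"roll":0}]' 0 30; python3 m.py 2>/dev/null| egrep "local|tab|legs|-104|-108|-112|-92|-88"
```

```text
t: 20.12
tool_pos: [0.4647, -0.2807, 0.0166]
tool_rot: [3.106, 0.469, -0.001]
contact_force: [0.1, 0.5, 1.3]
opening: -0.0
grip_force: 0.3
t20.12 local [-136.4   -4.    16.6] world [ 464.7 -280.7   16.6] toolx yaw 17.2 tilt [-0.001 -0.    -1.   ] F [0.1 0.5 1.3] M [-0.04 -0.    0.09] open -0.0 grip 0.3 q6 0.59
wrist mid x -112 853 [78.2 82.6 83.8]
wrist mid x -108 371 [77.2 78.9 82.2]
wrist mid x -104 966 [77.4 81.2 82.3]
wrist mid x -92 666 [76.7 77.4 78.2]
wrist mid x -88 695 [76.8 77.5 78.3]
wrist legs 12995 [[-129.3, -21.6, 66.0], [-105.9, -11.5, 73.5], [-77.2, 22.7, 106.9]]
wrist tab 0 [nan nan nan]
wrist bottle 6570 [[-130.0, 71.0, 24.0], [-114.0, 74.0, 64.0], [-104.0, 84.0, 76.0]]
side mid x -112 11 [51.9 55.4 83.3]
side mid x -108 19 [54.7 77.9 82.2]
side mid x -104 13 [53.2 80.5 82.9]
side mid x -92 11 [76.2 78.2 80. ]
side mid x -88 11 [75.7 78.1 79.3]
side legs 209 [[-152.5, -22.9, 64.7], [-96.4, -17.4, 74.5], [-77.0, 19.9, 96.8]]
side tab 5 [-121.1   -9.9   16.5]
```

```bash
python3 -m handwheel '[{"tx":-15,"ty":0,"tz":0,"roll":0},{"tx":-10,"ty":0,"tz":-10,"roll":0},{"tx":0,"ty":0,"tz":-40,"roll":0},{"tx":0,"ty":0,"tz":-40,"roll":0},{"tx":0,"ty":0,"tz":-40,"roll":0},{"tx":0,"ty":0,"tz":-40,"roll":0},{"tx":0,"ty":0,"tz":-30,"roll":0},{"tx":0,"ty":0,"tz":0,"roll":0},{"tx":0,"ty":0,"tz":0,"roll":0}]' 0 30; python3 m.py 2>/dev/null; python3 b.py 2>/dev/null | grep -v lid >/dev/null; python3 - <<'E'
from h import *
for n in ("scene","side"):
    im,d,K,E=cam(n); W=cloud(d,K,E); hsv=cv2.cvtColor(im,cv2.COLOR_RGB2HSV)
    for nm,h0,h1,zlo,zhi in (("cap",5,20,.15,.2),("green",60,95,.045,.07)):
        s=(hsv[...,1]>100)&(hsv[...,0]>=h0)&(hsv[...,0]<=h1)&(W[...,2]>zlo)&(W[...,2]<zhi)&(W[...,0]>.35)&(W[...,0]<.75)&(abs(W[...,1])<.2)
        print(n,nm,s.sum(),np.round(np.nanmedian(W[s],0),3))
E
```

```text
t: 20.97
tool_pos: [0.4409, -0.2892, 0.2195]
tool_rot: [3.103, 0.466, 0.004]
contact_force: [-0.2, 0.5, -1.0]
opening: -0.0001
grip_force: 0.0
t20.97 local [-161.7   -5.2  219.5] world [ 440.9 -289.2  219.5] toolx yaw 17.1 tilt [ 0.003 -0.003 -1.   ] F [-0.2  0.5 -1. ] M [0.01 0.03 0.04] open -0.1 grip 0.0 q6 0.55
wrist lid z at -79.0 1510 72.5
wrist lid z at -45.0 2484 71.9
wrist lid z at -15.0 2450 72.0
wrist lid z at 15.0 458 72.0
wrist mid x -112 50 [82.5 83.3 84. ]
wrist mid x -108 64 [76.7 77.6 81.7]
wrist mid x -104 84 [77.6 81.4 82.7]
wrist mid x -100 68 [76.7 77.6 78.6]
wrist mid x -96 68 [76.6 77.5 78.3]
wrist mid x -92 67 [76.4 77.4 78.3]
wrist mid x -88 85 [76.6 77.4 78.4]
wrist legs 664 [[-105.6, -22.2, 68.4], [-86.2, -11.4, 72.8], [-76.0, 22.4, 81.8]]
wrist tab 118 [-1.233e+02  1.000e-01  1.620e+01]
wrist bottle 826 [[-139.0, 71.0, 14.0], [-116.0, 79.0, 74.0], [-105.0, 99.0, 86.0]]
side lid z at -79.0 232 73.5
side lid z at -45.0 317 72.7
side lid z at -15.0 264 72.8
side lid z at 15.0 248 72.9
side lid z at 45.0 260 73.1
side lid z at 68.0 156 73.2
side mid x -116 14 [34.5 50.  56.2]
side mid x -112 20 [53.8 57.3 84.2]
side mid x -108 19 [55.3 78.1 83.2]
side mid x -104 13 [52.4 79.5 83.1]
side mid x -100 10 [76.7 78.5 79.9]
side mid x -96 17 [48.7 76.9 79.2]
side mid x -92 11 [77.5 78.7 80.4]
side mid x -88 11 [76.4 79.  79.9]
side legs 144 [[-107.7, -22.8, 65.0], [-90.4, -12.5, 73.9], [-77.1, 21.4, 82.9]]
side tab 38 [-124.5   -1.2   16.8]
side bottle 232 [[-141.0, 68.0, 7.0], [-120.0, 76.0, 72.0], [-109.0, 99.0, 86.0]]
scene cap 233 [ 0.646 -0.002  0.178]
scene green 340 [ 0.414 -0.009  0.056]
side cap 324 [ 0.655 -0.026  0.175]
side green 0 [nan nan nan]
  return np.nanmean(a, axis, out=out, keepdims=keepdims)
```

```bash
cat > n.py <<'E'
from h import *
C=np.array([.594,-.237]); a=np.radians(17)
B=np.array([[np.cos(a),np.sin(a)],[-np.sin(a),np.cos(a)]])
for n in ("wrist","side"):
    L=[]
    for _ in range(4):
        im,d,K,E=cam(n); W=cloud(d,K,E); L.append(np.concatenate([(W[...,:2]-C)@B.T,W[...,2:]],-1)*1000)
    L=np.median(L,0); x,y,z=[L[...,i] for i in range(3)]
    for lo in range(8,64,4):
        s=(z>=lo)&(z<lo+4)&(abs(y)<8)&(x<-98)&(x>-160)
        if s.sum()>2: print(n,"z",lo+2,s.sum(),"x",np.round(np.percentile(x[s],[10,50,90]),1))
    s=(z>79.5)&(z<87)&(abs(y)>12)&(abs(y)<18)&(x<-95)&(x>-120); print(n,"bar outside catch",s.sum(),np.round(np.percentile(L[s],[10,50,90],axis=0),1).tolist())
    s=(z>80.5)&(z<90)&(abs(y)<8)&(x<-109)&(x>-120); print(n,"catch tip",s.sum(),np.round(np.percentile(L[s],[10,50,90],axis=0),1).tolist())
E
python3 n.py
```

```text
wrist z 14 40 x [-127.7 -126.5 -124.1]
wrist z 18 63 x [-125.2 -121.7 -119.3]
wrist z 50 15 x [-115.5 -115.5 -115.4]
wrist bar outside catch 59 [[-106.4, -16.6, 80.6], [-104.6, -12.8, 81.5], [-102.8, 16.4, 81.9]]
wrist catch tip 49 [[-111.9, -6.3, 82.5], [-110.9, 0.3, 83.3], [-110.0, 6.2, 84.0]]
side z 14 6 x [-128.1 -126.6 -123.9]
side z 18 25 x [-126.9 -122.1 -118.4]
side z 22 3 x [-117.6 -117.3 -116.9]
side z 26 3 x [-116.9 -116.5 -116.2]
side z 30 3 x [-116.1 -116.  -115.7]
side z 50 3 x [-115.5 -115.3 -106.4]
side z 54 24 x [-114.5 -110.9 -107.1]
side bar outside catch 8 [[-107.8, -16.6, 81.0], [-106.4, -0.2, 82.2], [-104.5, 15.8, 83.5]]
side catch tip 8 [[-113.6, -6.0, 82.8], [-112.5, -1.5, 84.3], [-111.6, 4.6, 85.5]]
```

The lever's face still slants about 9° out (tab end at x≈-127, not -120), so it is past centre but not flat. I'll press again, straight down on the tab and closer to the wall.

```bash
python3 -m handwheel '[{"tx":15,"ty":-3,"tz":20,"roll":0},{"tx":14,"ty":0,"tz":25,"roll":0},{"tx":0,"ty":0,"tz":35,"roll":0},{"tx":0,"ty":0,"tz":35,"roll":0},{"tx":0,"ty":0,"tz":35,"roll":0},{"tx":0,"ty":0,"tz":25,"roll":0},{"tx":0,"ty":0,"tz":10,"roll":0},{"tx":0,"ty":0,"tz":0,"roll":0},{"tx":0,"ty":0,"tz":0,"roll":0},{"tx":0,"ty":0,"tz":0,"roll":0}]' 0 30; python3 s.py
```

```text
t: 22.4
tool_pos: [0.4692, -0.2779, 0.0346]
tool_rot: [3.104, 0.467, 0.004]
contact_force: [0.1, 0.3, 0.5]
opening: -0.0001
grip_force: 0.0
t22.40 local [-131.3   -2.7   34.6] world [ 469.2 -277.9   34.6] toolx yaw 17.1 tilt [ 0.003 -0.003 -1.   ] F [0.1 0.3 0.5] M [ 0.03  0.02 -0.05] open -0.1 grip 0.0 q6 0.60
```

```bash
python3 -m handwheel '[{"tx":0,"ty":0,"tz":7,"roll":0},{"tx":0,"ty":0,"tz":5,"roll":0},{"tx":1,"ty":0,"tz":3,"roll":0},{"tx":1,"ty":0,"tz":2,"roll":0},{"tx":0,"ty":0,"tz":0,"roll":0},{"tx":0,"ty":0,"tz":0,"roll":0},{"tx":0,"ty":0,"tz":0,"roll":0}]' 0 30; python3 s.py; python3 n.py
```

```text
t: 22.98
tool_pos: [0.4695, -0.2759, 0.0149]
tool_rot: [-3.106, -0.468, 0.0]
contact_force: [0.1, 0.3, -0.2]
opening: 0.0002
grip_force: 0.0
t22.98 local [-130.4   -0.8   14.9] world [ 469.5 -275.9   14.9] toolx yaw 17.1 tilt [-0.  0. -1.] F [ 0.1  0.3 -0.2] M [ 0.04  0.02 -0.02] open 0.2 grip 0.0 q6 0.60
wrist z 50 71 x [-140.5 -138.8 -136.8]
wrist z 58 28 x [-137.  -134.2 -131.2]
wrist z 62 250 x [-138.  -134.9 -130.3]
wrist bar outside catch 1063 [[-113.4, -16.5, 80.4], [-105.7, -12.3, 81.9], [-102.8, 16.0, 85.4]]
wrist catch tip 1253 [[-115.3, -6.7, 81.8], [-112.3, 0.9, 83.6], [-110.1, 6.7, 88.5]]
side z 14 5 x [-118.9 -116.4 -114.4]
side z 18 3 x [-113.9 -112.2 -111.6]
side z 22 3 x [-141.6 -141.6 -138.3]
side z 54 13 x [-113.6 -108.8 -106. ]
side bar outside catch 5 [[-107.6, -17.0, 81.7], [-105.2, -15.2, 82.7], [-104.0, -13.5, 83.1]]Traceback (most recent call last):
  File "n.py", line 13, in <module>
    s=(z>80.5)&(z<90)&(abs(y)<8)&(x<-109)&(x>-120); print(n,"catch tip",s.sum(),np.round(np.percentile(L[s],[10,50,90],axis=0),1).tolist())
                                                                                         ~~~~~~~~~~~~~^^^^^^^^^^^^^^^^^^^^^^^^
    return _quantile_unchecked(
        a, q, axis, out, overwrite_input, method, keepdims, weights)
    return _ureduce(a,
                    func=_quantile_ureduce_func,
    ...<5 lines>...
                    overwrite_input=overwrite_input,
                    method=method)
    r = func(a, **kwargs)
    result = _quantile(arr,
                       quantiles=q,
    ...<2 lines>...
                       out=out,
                       weights=wgt)
    slices_having_nans = np.isnan(arr[-1, ...])
                                  ~~~^^^^^^^^^
IndexError: index -1 is out of bounds for axis 0 with size 0
```

```bash
python3 -m handwheel '[{"tx":0,"ty":0,"tz":-10,"roll":0},{"tx":0,"ty":0,"tz":-30,"roll":0},{"tx":-10,"ty":0,"tz":-35,"roll":0},{"tx":-10,"ty":0,"tz":-40,"roll":0},{"tx":-10,"ty":0,"tz":-40,"roll":0},{"tx":0,"ty":0,"tz":-40,"roll":0},{"tx":0,"ty":0,"tz":0,"roll":0},{"tx":0,"ty":0,"tz":0,"roll":0}]' 0 30; python3 n.py; python3 m.py 2>/dev/null | egrep "local|tab|lid|bottle"
```

```text
t: 24.05
tool_pos: [0.4424, -0.2864, 0.2151]
tool_rot: [3.1, 0.466, 0.009]
contact_force: [0.5, 0.4, -0.7]
opening: -0.0001
grip_force: 0.0
wrist z 42 15 x [-116.8 -116.7 -116.7]
wrist bar outside catch 61 [[-106.7, -17.1, 80.8], [-104.8, -12.3, 81.6], [-103.2, 16.6, 82.2]]
wrist catch tip 51 [[-112.1, -6.8, 82.5], [-111.1, -0.2, 83.1], [-110.2, 6.3, 83.5]]
side z 14 16 x [-119.6 -117.  -113.9]
side z 18 8 x [-114.8 -112.6 -111.4]
side z 50 5 x [-115.7 -115.3 -108.3]
side z 54 23 x [-113.9 -110.8 -106. ]
side bar outside catch 9 [[-107.8, -16.0, 81.5], [-106.7, 12.6, 82.2], [-104.3, 16.3, 83.9]]
side catch tip 8 [[-113.4, -5.7, 83.1], [-112.7, -1.1, 83.8], [-111.3, 4.0, 84.8]]
t24.45 local [-160.7   -0.5  208.6] world [ 440.5 -284.5  208.6] toolx yaw 17.1 tilt [-0.002  0.002 -1.   ] F [ 1.   0.3 -0.7] M [ 0.01  0.01 -0.03] open -0.1 grip 0.0 q6 0.56
wrist lid z at -79.0 1661 72.5
wrist lid z at -45.0 2647 71.8
wrist lid z at -15.0 2690 71.9
wrist lid z at 15.0 113 71.8
wrist tab 0 [nan nan nan]
wrist bottle 886 [[-139.0, 71.0, 14.0], [-115.0, 79.0, 74.0], [-105.0, 98.0, 86.0]]
side lid z at -79.0 226 73.2
side lid z at -45.0 321 72.4
side lid z at -15.0 273 72.7
side lid z at 15.0 244 72.9
side lid z at 45.0 260 72.8
side lid z at 68.0 167 72.8
side tab 38 [-115.2   -1.8   14.4]
side bottle 230 [[-141.0, 68.0, 9.0], [-120.0, 75.0, 71.0], [-109.0, 98.0, 86.0]]
```

The tab end is now at x≈-119.6, the closed position. The lid is level, the bar is behind the tip, and the bottle, can and tin have not moved. Handing in.

```bash
python3 -c "
from station import ctrl; print(ctrl.finish_job())"
```

```text
the job is handed in; nothing more can be done
None
```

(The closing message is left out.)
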